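# Zero a burr grinder and set it three clicks open

### The arm

A 6-joint arm with a two-finger parallel gripper is mounted at the origin on the work surface. World frame = base frame: x ahead of the robot, y to its left, z up, the work surface at z = 0. Lengths are in m, angles in rad, forces in N, time in s.
With the tool pointing down it reaches from about 0.3 to 0.875 m from the base axis. Payload 6.4 kg.
Tool frame: the origin (TCP) lies between the finger pads; the fingertips stand 19 mm ahead of it and the grasp point (between the pads) is the TCP; z points along the fingers, y is the direction in which the jaws open and shut (so a half turn about z gives the same grasp; the last joint's range is limited). The gripper opens to 85 mm and grips with 20 to 120 N. Pads are 22 mm wide; open, the fingers measure 114 mm over their backs; the gripper's body (76 mm by 85 mm) begins 54 mm behind the grasp point. The pads swing forward as they close: fully open they stand 13 mm farther back than shut.
Start: joints at [1.094, 0.181, 1.607, -0, 1.354, -0.206], TCP at [0.154, 0.554, 0.25] pointing down, gripper open.
Joint ranges: [-2.99, 2.99], [-0.89, 2.07], [0.3, 2.58], [-1.14, 4.28], [0, 2.63], [-3.12, 3.12]. Speed limits (rad/s): [2.57, 2.57, 3.01, 3.14, 3.14, 3.14].

### API

Orientations are given as a unit quaternion [w, x, y, z].
In Python, from bench import * gives the robot as it stands.
- The arm moves only by the tool apply_moves, never from a script. Its argument "moves" is a list that holds one entry, the list of rows, each a list of 7 numbers: the shift along the tool's x, y, z in cm, then the turn, a rotation vector about the tool's x, y, z in rad, then the opening, from 0 (shut) to 1 (fully open). A call has 1 to 8 rows; each row is the pose to reach, as a shift and turn from the pose commanded when the call began, along the tool's axes at that moment; what a row does not reach only later rows make up. A row lasts 1/10 s, in which the tool goes at most 50 mm and 8.59 degrees, less where a joint would pass 70% of its speed; a pose out of reach is approached as far as the arm can. A call with a gripper value outside its range is refused whole. The fingers move at their own pace and stop on an object; the grip force is fixed at half the most. Time passes only in rows, so rows that repeat a pose let the fingers close. It gives the time, the measured TCP pose, the force and the opening at its end, in the units of the state.
- get_obs(): the state, without advancing time (a new reading comes with each control period).
- camera(name): name is "side" or "top" or "wrist"; returns the picture (384x512x3 uint8, red, green, blue); there is no depth.
- get_calibration(name): a dict with "vertical_fov" (degrees; the focal length in pixels is half the picture's height over the tangent of half this angle, whatever the lens; pixels are square), "cx", "cy" (the principal point, pixels), "R" (3x3) and "t" (3): a world point X has camera coordinates R X + t. Camera axes: x right, y down, z forward; pixel columns grow to the right and rows downward; lengths in m; the calibration is good to about 2 mm. The wrist camera is an equidistant fisheye: a pixel r from the principal point sees the ray r / f radians off the axis. A picture is of the moment at which its call begins: read the wrist's pose just before it. get_calibration takes no time and is no camera call; for the wrist camera it gives the pose at the moment of the call.
- hand_in(): hands the job in, once; it reports no verdict.
The state is a dict: "time_s": time; "q": joint angles; "dq": joint speeds; "joint_efforts": joint torques, N m; "eef_pos": TCP position; "eef_rot": TCP orientation; "wrist_force": force on the tool from outside, world axes, zero at the start; "torque": the same for the moment, N m; "opening": opening from 0.0 (shut) to 1.0 (fully open).
Only numpy, scipy, OpenCV 4.12 (cv2) and the standard library are available. Lean on these libraries where they do the work, as an engineer would, in place of code of your own. Each camera call takes 0.05 s, during which the arm holds its last target. There are 200 camera calls.

### The job

On the returns bench of the parts store, set the coffee grinder: gently turn the ribbed adjustment ring clockwise (seen from above) until you feel the burrs just touch, without forcing them together, then back it off exactly three clicks and let go of the ring. Then swing the lock lever on the front of the deck fully over to its locked end, and leave the other things on the bench where they are.

Things in the scene. Friction and masses are not known exactly. Their poses are not given: they have to be found in the camera images.
- grinder: Burr coffee grinder, fixed to the bench. Its origin is on the bench straight under the ring's axis, z up; its front is -x. Foot plate x -120 to 80 mm, y -75 to 75 mm; the aluminium head has a flat deck on top, 200 mm above the bench, x -117 to 73 mm, y -70 to 70 mm, with printed tick marks around the ring every 20 degrees (one click).
- ring: Grey ribbed round adjustment ring, 56 mm diameter, to be gripped anywhere on its side, 3 to 37 mm above the deck. It only turns, about the grinder's vertical axis. Origin on the axis at deck height, z up; x points to the 5 mm high steel pointer fin on its top rim. Clockwise from above (negative about z) closes the burrs. Free turning between clicks needs about 0.02 N m.
- ring_top (a point): Point on the ring's axis, 37 mm above the deck. Clicks: the ring has spring detents every 20 degrees (0.349 rad); passing one takes up to about 0.1 N m and then pulls on as much, and when let go it settles in the nearest. The burrs first touch on a detent, at an angle that cannot be seen and differs each time, two to four clicks clockwise of the start.
- burrs (a point): Point on the ring's axis inside the head, 50 mm below the deck, at the hidden burrs. When they touch, the ring's counter-torque rises steadily, by about 0.1 N m per degree or less, far above a click's; 0.15 to 0.45 N m is a safe touch. More than about 0.7 N m (25 N between the burr stops, at 30 mm radius) damages them.
- lock (a joint): Angle of the lock lever about its vertical pivot, rad. 0: unlocked, the lever points out over the grinder's front edge (grinder -x); grows counterclockwise seen from above to 1.5, the locked end stop, where it lies along grinder -y. Stays where it is left; about 2 N at the knob moves it.
- lock_knob (a point): Centre of the top of the lever's upright round black knob: 16 mm diameter, 28 mm tall, its top 32 mm above the deck, 60 mm from the pivot. Below it the lever is a flat bar 14 mm wide, between 4 and 10 mm above the deck.
- lock_pivot (a point): Pivot axis of the lock lever at deck height, at x -88, y 34 mm of the grinder. The pivot has a hub of 22 mm diameter, up to 13 mm above the deck.
- hopper: Bystander: the grinder's grey cup-shaped hopper, 120 mm across, 100 mm tall, standing loose on the bench. Origin at the centre of its underside.
- brush: Bystander: cleaning brush lying on the bench.
- carton: Bystander: cardboard carton 110 x 75 x 60 mm. Origin at the centre of its underside.
- spare_burr: Bystander: loose steel burr ring, 58 mm diameter, 18 mm high, lying on the bench. Origin at the centre of its underside.

How it is judged:
By the outcome, as a careful person would: the job done as asked, in the order asked, and still so for the second after the job is handed in, with the robot touching nothing.
It also fails if it takes over 64 s, if anything falls off the work surface, if the arm or the gripper's body presses on something with over 40 N, if the wrist force passes 120 N, or if a joint passes its speed limit or range.

## Working session

There is one attempt and no reset: what is moved stays moved. The work goes in short steps, Python scripts to look and compute and a tool call to move; the robot and the scene stay as the last step left them, time stands still between calls to the robot, and variables do not carry over. Pictures are saved under pics/ and viewed, about 8 in all and at most 12, crops included, and the job is handed in when it is done.

Besides the shell and the picture viewer there is one more tool, called after "Call:" in YAML: its name, and indented under it one key for each argument. apply_moves: Moves the arm, as the interface text tells. Its arguments: {"type":"object","properties":{"moves":{"type":"array","items":{"type":"array","items":{"type":"array","items":{"type":"number"}}}}},"required":["moves"]}

```bash
ls; mkdir -p pics; python3 - <<'E'
from bench import *
import cv2,numpy as np
o=get_obs();print(o)
for n in("top","side","wrist"):
    c=get_calibration(n);print(n,c)
    cv2.imwrite(f"pics/{n}0.png",cv2.cvtColor(camera(n),cv2.COLOR_RGB2BGR))
a=cv2.imread("pics/top0.png");b=cv2.imread("pics/side0.png")
E
```

```text
pics
{'time_s': 0.0, 'q': array([ 1.09367773e+00,  1.81595030e-01,  1.60804277e+00, -3.01491668e-05,
        1.35381157e+00, -2.06267685e-01]), 'dq': array([ 0.00193695, -0.00038066,  0.00027283, -0.00019119,  0.00056337,
        0.00071018]), 'joint_efforts': array([-1.14156835e-04, -4.44840539e+01, -3.51359510e+01, -9.41455050e-05,
        8.61432636e-03, -2.28115204e-05]), 'eef_pos': array([0.15356012, 0.55354985, 0.24933698]), 'eef_rot': array([-2.97209008e-04,  1.35008595e-01,  9.90843992e-01, -8.79618460e-04]), 'wrist_force': array([-0.59485736,  0.99466848,  0.26386357]), 'torque': array([-0.00921884,  0.05106569,  0.00980222]), 'opening': 0.9971155172576454}
top {'vertical_fov': 53.20935932005898, 'cx': 260.48344509813734, 'cy': 193.04099707681118, 'R': array([[ 0.01008961, -0.99924918,  0.03740688],
       [-0.98980903, -0.01529424, -0.14157745],
       [ 0.14204326, -0.03559721, -0.98922017]]), 't': array([-0.00495318,  0.60356363,  1.00688659])}
side {'vertical_fov': 54.07342268293222, 'cx': 256.82343281330367, 'cy': 191.86057795598578, 'R': array([[ 0.78426054, -0.62040484,  0.00576591],
       [-0.34340452, -0.44180395, -0.82878381],
       [ 0.51672889,  0.6480024 , -0.55953923]]), 't': array([-0.41489583,  0.33519037,  0.64949713])}
wrist {'vertical_fov': 65.70646984690485, 'cx': 256.9535596639888, 'cy': 192.9855394441845, 'R': array([[ 0.2673594 ,  0.96359582, -0.00142915],
       [ 0.92028812, -0.25490303,  0.29680671],
       [ 0.28563742, -0.0806693 , -0.95493651]]), 't': array([-0.57421189, -0.03844039,  0.37884851])}
```

View pics/top0.png

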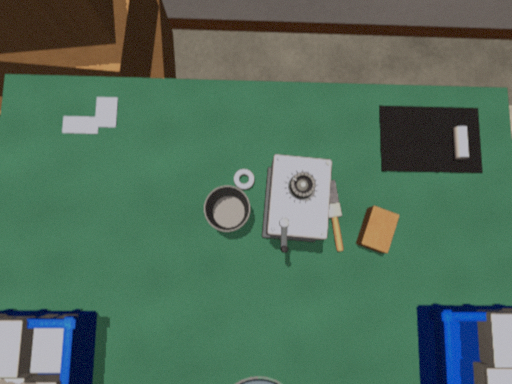

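View pics/side0.png

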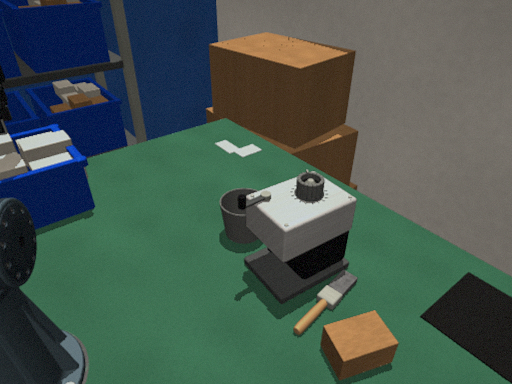

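The top view shows the grinder deck at about (300,197), the ring at (303,185), and the lever hub at (284,224) with its knob at (284,247). The hopper is to the left and the brush to the right of the grinder.

```bash
cat > h.py <<'E'
import numpy as np,cv2
from bench import *
def ray(n,u,v,z,c=None):
    c=c or get_calibration(n);R,t=c["R"],c["t"];f=192/np.tan(np.radians(c["vertical_fov"]/2))
    d=np.array([(u-c["cx"])/f,(v-c["cy"])/f,1.])
    if n=="wrist":
        r=np.hypot(*d[:2]);d=np.array([*(d[:2]/max(r,1e-9)*np.sin(r)),np.cos(r)])
    C=-R.T@t;d=R.T@d
    return C+d*(z-C[2])/d[2]
def proj(n,X,c=None):
    c=c or get_calibration(n);f=192/np.tan(np.radians(c["vertical_fov"]/2));p=c["R"]@np.asarray(X)+c["t"]
    if n=="wrist":
        s=np.hypot(p[0],p[1]);a=np.arctan2(s,p[2]);return np.array([c["cx"],c["cy"]])+f*a*p[:2]/s
    return np.array([c["cx"],c["cy"]])+f*p[:2]/p[2]
E
python3 - <<'E'
from h import *
a=cv2.imread("pics/top0.png");h=cv2.cvtColor(a,cv2.COLOR_BGR2HSV)
m=((h[...,2]>120)&(h[...,1]<40)).astype(np.uint8);m[:140]=0;m[260:]=0;m[:,:258]=0;m[:,345:]=0
m=cv2.morphologyEx(m,cv2.MORPH_OPEN,np.ones((3,3)))
n,l,s,_=cv2.connectedComponentsWithStats(m);k=1+s[1:,4].argmax()
cs,_=cv2.findContours((l==k).astype(np.uint8),0,2);c=max(cs,key=cv2.contourArea)
W=np.array([ray("top",*p[0],0.2)[:2] for p in cv2.convexHull(c)])
r=cv2.minAreaRect((W*1000).astype(np.float32));print(s[k],r,cv2.boxPoints(r))
for u,v,z in((303,185,.237),(284,224,.21),(284,247,.232)):print(ray("top",u,v,z))
x=cv2.resize(a[145:260,255:345],None,fx=6,fy=6,interpolation=cv2.INTER_CUBIC)
cv2.imwrite("pics/c1.png",x[:600])
E
```

```text
[ 268  154   74   85 4609] ((575.3661499023438, -97.91446685791016), (168.89881896972656, 190.0438690185547), 85.73458099365234) [[ 474.32635   -175.06253  ]
 [ 663.8438    -189.19742  ]
 [ 676.40594    -20.766403 ]
 [ 486.8885      -6.6315155]]
[ 0.5954269  -0.08553536  0.237     ]
[ 0.50920514 -0.04555636  0.21      ]
[ 0.45725597 -0.04346365  0.232     ]
```

View pics/c1.png

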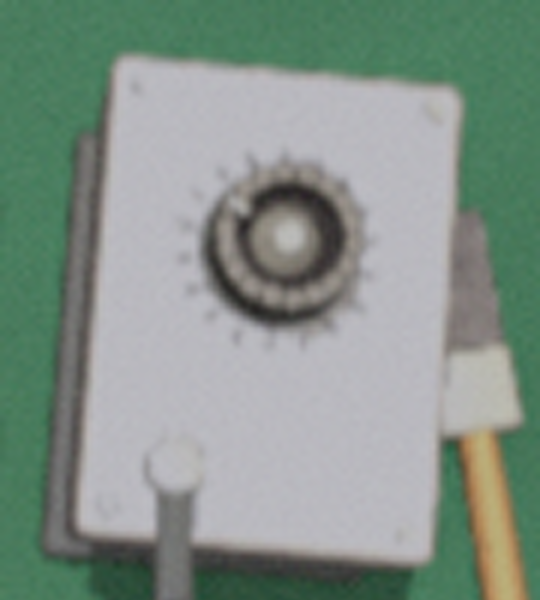

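```bash
python3 - <<'E'
from h import *
P=[ray("top",255+u/6,145+v/6,.2)[:2] for u,v in((115,55),(462,90),(430,565),(75,540))]
print(np.round(P,4))
TL,TR,BR,BL=P
for a,b in((BL,TL),(BR,TR)):print("x-axis deg",np.degrees(np.arctan2(*(b-a)[::-1])),np.linalg.norm(b-a))
for a,b in((TR,TL),(BR,BL)):print("y-axis deg",np.degrees(np.arctan2(*(b-a)[::-1]))-90,np.linalg.norm(b-a))
yaw=np.radians(-4.3);c=np.mean(P,0);print("org",c+.022*np.array([np.cos(yaw),np.sin(yaw)]))
print("ring",ray("top",255+287/6,145+238/6,.237))
from scipy.spatial.transform import Rotation as Ro
q=get_obs()["eef_rot"];print(Ro.from_quat(q[[1,2,3,0]]).as_matrix().round(3))
E
```

```text
[[ 0.6743 -0.023 ]
 [ 0.6628 -0.1605]
 [ 0.4762 -0.145 ]
 [ 0.4842 -0.0087]]
x-axis deg -4.315431564191943 0.1906564999014891
x-axis deg -4.73198357855458 0.18722668589352603
y-axis deg -4.788747246829558 0.13794138355361832
y-axis deg -3.3526241942019652 0.1365947979401986
org [ 0.59631775 -0.08594404]
ring [ 0.5961788  -0.08516389  0.237     ]
[[-0.964  0.268 -0.001]
 [ 0.268  0.964 -0.001]
 [ 0.    -0.001 -1.   ]]
```

Call:
apply_moves:
  moves:
    - [[0,0,-5,0,0,0,1],[0,0,-10,0,0,0,1],[-30,-25,-15,0,0,0,1],[-30,-25,-15,0,0,0,1],[-30,-25,-15,0,0,0,1],[-30,-25,-15,0,0,0,1],[-30,-25,-15,0,0,0,1],[-30,-25,-15,0,0,0,1]]

```text
time_s: 0.95
eef_pos: [0.3236, 0.3076, 0.3886]
eef_rot: [0.0, 0.135, 0.991, 0.0]
wrist_force: [1.1, 0.8, 0.5]
opening: 1.001
```

Call:
apply_moves:
  moves:
    - [[-36.8,-30.7,0,0,0,0,1],[-36.8,-30.7,0,0,0,0,1],[-36.8,-30.7,0,0,0,0,1],[-36.8,-30.7,0,0,0,0,1],[-36.8,-30.7,0,0,0,0,1],[-36.8,-30.7,0,0,0,0,1],[-36.8,-30.7,0,0,0,0,1],[-36.8,-30.7,0,0,0,0,1]]

```text
time_s: 1.75
eef_pos: [0.5512, -0.0217, 0.3881]
eef_rot: [-0.0, 0.135, 0.991, 0.0]
wrist_force: [0.8, 0.0, 0.3]
opening: 0.997
```

Call:
apply_moves:
  moves:
    - [[-7,-5,0,0,0,0,1],[-7,-5,0,0,0,0,1],[-7,-5,0,0,0,0,1]]

```text
time_s: 2.05
eef_pos: [0.606, -0.0907, 0.3861]
eef_rot: [-0.001, 0.137, 0.991, -0.0]
wrist_force: [-1.2, 0.3, -0.2]
opening: 1.003
```

```bash
python3 - <<'E'
from h import *
o=get_obs();print(o["time_s"],o["q"].round(3),o["eef_pos"],o["torque"])
c=get_calibration("wrist");im=cv2.cvtColor(camera("wrist"),cv2.COLOR_RGB2BGR)
cv2.imwrite("pics/w1.png",im);np.save("w1.npy",c,allow_pickle=True)
print(proj("wrist",[.5963,-.0857,.237],c))
E
```

```text
2.05 [-3.420e-01  1.920e-01  1.325e+00 -1.000e-03  1.627e+00 -1.637e+00] [ 0.6059552  -0.09067149  0.38613447] [-0.01608291  0.02507453 -0.0295037 ]
[259.31467246 173.51354073]
```

View pics/w1.png

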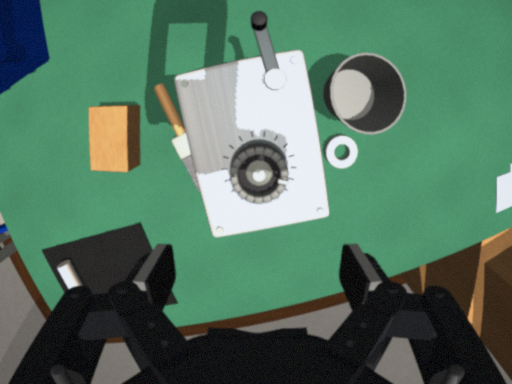

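The wrist view shows the ring centred at about (259,172), deck corners at about (176,76), (301,51), (329,215) and (214,237), the hub at (275,79) and the knob at (259,19).

```bash
python3 - <<'E'
from h import *
c=np.load("w1.npy",allow_pickle=True).item();a=cv2.imread("pics/w1.png")
R=lambda u,v,z:ray("wrist",u,v,z,c)[:2]
g=cv2.GaussianBlur(cv2.cvtColor(a,cv2.COLOR_BGR2GRAY),(3,3),0)
P=[R(*p,.2) for p in((176,76),(301,51),(329,215),(214,237))]  # BR,BL,TL,TR
print(np.round(P,4),np.mean(P,0)+.022*np.array([np.cos(.075),-np.sin(.075)]))
for i,j in((1,2),(0,3)):print(np.degrees(np.arctan2(*(P[j]-P[i])[::-1])),np.linalg.norm(P[j]-P[i]))
# ring silhouette dark blob
m=((g<105)).astype(np.uint8);k=np.zeros_like(m);cv2.circle(k,(259,172),36,1,-1);m&=k
m=cv2.morphologyEx(m,cv2.MORPH_OPEN,np.ones((4,4)));cs,_=cv2.findContours(m,0,2);q=max(cs,key=cv2.contourArea)
(u,v),r=cv2.minEnclosingCircle(q);print("circ",u,v,r,"mean hull",cv2.fitEllipse(cv2.convexHull(q)))
print("c@.22",R(u,v,.22),"@.237",R(u,v,.237))
print("knob",R(259,19,.232),"hub",R(275,79,.213))
x=cv2.resize(a[125:220,205:315],None,fx=5,fy=5,interpolation=cv2.INTER_CUBIC);cv2.imwrite("pics/c2.png",x)
E
```

```text
[[ 0.4794 -0.1427]
 [ 0.4909 -0.0114]
 [ 0.6726 -0.0243]
 [ 0.6629 -0.1585]] [ 0.59840253 -0.08590174]
-4.068877874807693 0.18216640403850992
-4.916311060421424 0.18426706740724383
circ 259.5 169.09524536132812 28.265377044677734 mean hull ((258.7797546386719, 168.4862823486328), (53.56356430053711, 56.345462799072266), 13.626161575317383)
c@.22 [ 0.59592351 -0.08527878] @.237 [ 0.59224567 -0.08438388]
knob [ 0.45541486 -0.0462923 ] hub [ 0.51394463 -0.04646646]
```

View pics/c2.png

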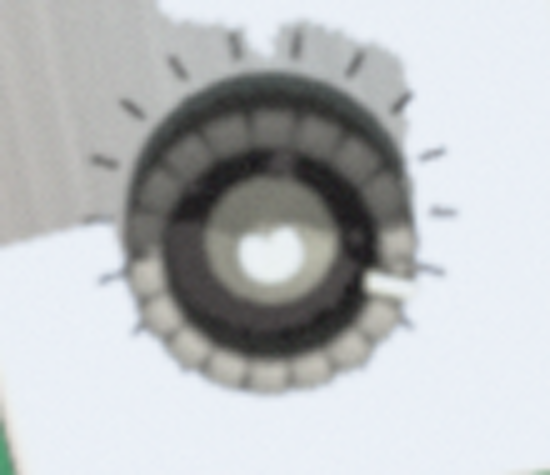

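Call:
apply_moves:
  moves:
    - [[0,0,0,0,0,0,1],[0,0,0,0,0,0,1],[0,0,0,0,0,0,1]]

```text
time_s: 2.4
eef_pos: [0.6042, -0.0854, 0.389]
eef_rot: [0.0, 0.134, 0.991, -0.0]
wrist_force: [-0.5, -0.5, -0.5]
opening: 1.0
```

```bash
python3 - <<'E'
from h import *
from scipy.spatial.transform import Rotation as Ro
o=get_obs();M=Ro.from_quat(o["eef_rot"][[1,2,3,0]]).as_matrix();print(o["eef_pos"],M.round(4))
print("cm",100*M.T@(np.array([.5965,-.0855,.226])-o["eef_pos"]))
c=np.load("w1.npy",allow_pickle=True).item()
f=ray("wrist",283,182,.24,c);print(f,"fin angle rel grinder",np.degrees(np.arctan2(f[1]+.0857,f[0]-.5965))+4.3)
E
```

```text
[ 0.60418338 -0.08537616  0.38903369] [[-9.64e-01  2.66e-01  8.00e-04]
 [ 2.66e-01  9.64e-01 -2.00e-04]
 [-8.00e-04  0.00e+00 -1.00e+00]]
cm [ 0.75067981 -0.21695813 16.30275298]
[ 0.60949682 -0.06630297  0.24      ] fin angle rel grinder 60.476259738528405
```

Call:
apply_moves:
  moves:
    - [[0.75,-0.2,4,0,0,0,1],[0.75,-0.2,8,0,0,0,1],[0.75,-0.2,11,0,0,0,1],[0.75,-0.2,11,0,0,0,1],[0.75,-0.2,11,0,0,0,1]]

```text
time_s: 2.9
eef_pos: [0.5969, -0.086, 0.2794]
eef_rot: [0.0, 0.135, 0.991, -0.0]
wrist_force: [0.6, -0.8, 0.3]
opening: 1.001
```

```bash
python3 - <<'E'
from h import *
c=get_calibration("wrist");im=cv2.cvtColor(camera("wrist"),cv2.COLOR_RGB2BGR)
print(get_obs()["eef_pos"]);np.save("w2.npy",c,allow_pickle=True)
cv2.imwrite("pics/w2.png",im)
for z in(.2,.237):print(proj("wrist",[.5965,-.0855,z],c))
E
```

```text
[ 0.59768008 -0.08636847  0.28077409]
[257.38281162 209.16277475]
[257.47153294 230.32078555]
```

View pics/w2.png

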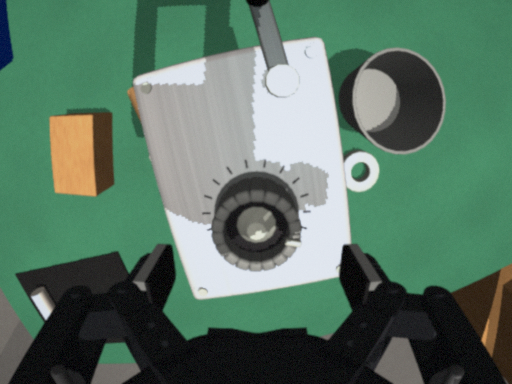

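The ring top is at about (257,229), within 1–2 px of the prediction of (257.5,230.3), so it is centred. Next I descend and grip.

Call:
apply_moves:
  moves:
    - [[-0.05,0.0,2,0,0,0,1],[-0.05,0,4,0,0,0,1],[-0.05,0,5.3,0,0,0,1],[-0.05,0,5.3,0,0,0,1],[-0.05,0,5.3,0,0,0,1],[-0.05,0,5.3,0,0,0,1]]

```text
time_s: 3.55
eef_pos: [0.5982, -0.0869, 0.2272]
eef_rot: [0.001, 0.135, 0.991, -0.0]
wrist_force: [0.4, -0.6, 0.1]
opening: 1.003
```

```bash
cat > s.py <<'E'
from h import *
from scipy.spatial.transform import Rotation as Ro
o=get_obs();M=Ro.from_quat(o["eef_rot"][[1,2,3,0]]).as_matrix()
print(o["time_s"],"pos",o["eef_pos"].round(4),"yaw",np.degrees(np.arctan2(M[1,0],M[0,0])).round(2),"F",o["wrist_force"].round(2),"T",o["torque"].round(3),"q6",o["q"][5].round(3),"op",round(o["opening"],3),"tau6",o["joint_efforts"][5].round(3))
E
python3 s.py
```

```text
3.55 pos [ 0.5982 -0.0869  0.2272] yaw 164.49 F [ 0.44 -0.6   0.1 ] T [-0.01  -0.004  0.021] q6 -1.64 op 1.003 tau6 0.0
```

Call:
apply_moves:
  moves:
    - [[0,0,0,0,0,0,0.8],[0,0,0,0,0,0,0.7],[0,0,0,0,0,0,0.66],[0,0,0,0,0,0,0.6],[0,0,0,0,0,0,0.55],[0,0,0,0,0,0,0.55],[0,0,0,0,0,0,0.55],[0,0,0,0,0,0,0.55]]

```text
time_s: 4.35
eef_pos: [0.5975, -0.0868, 0.2262]
eef_rot: [0.0, 0.135, 0.991, -0.0]
wrist_force: [-2.1, 0.4, 5.0]
opening: 0.636
```

```bash
python3 s.py
```

```text
4.35 pos [ 0.5975 -0.0868  0.2262] yaw 164.48 F [-2.1   0.36  4.98] T [-0.019  0.346 -0.032] q6 -1.64 op 0.636 tau6 -0.034
```

Call:
apply_moves:
  moves:
    - [[0,0,0,0,0,0.07,0.5],[0,0,0,0,0,0.14,0.5],[0,0,0,0,0,0.21,0.5],[0,0,0,0,0,0.28,0.5],[0,0,0,0,0,0.35,0.5],[0,0,0,0,0,0.35,0.5]]

```text
time_s: 4.95
eef_pos: [0.5976, -0.0864, 0.2262]
eef_rot: [0.0, 0.306, 0.952, 0.0]
wrist_force: [-1.8, 1.1, 4.9]
opening: 0.639
```

```bash
python3 s.py
```

```text
4.95 pos [ 0.5976 -0.0864  0.2262] yaw 144.32 F [-1.78  1.05  4.87] T [ 0.253  0.243 -0.155] q6 -1.288 op 0.639 tau6 0.483
```

Call:
apply_moves:
  moves:
    - [[0,0,0,0,0,0,0.5],[0,0,0,0,0,0,0.5],[0,0,0,0,0,0,0.5]]

```text
time_s: 5.25
eef_pos: [0.5976, -0.0864, 0.2262]
eef_rot: [0.0, 0.305, 0.952, 0.0]
wrist_force: [-1.4, 0.5, 6.0]
opening: 0.639
```

```bash
python3 s.py
```

```text
5.25 pos [ 0.5976 -0.0864  0.2262] yaw 144.43 F [-1.42  0.46  6.  ] T [ 0.248  0.227 -0.159] q6 -1.29 op 0.639 tau6 -0.119
```

Call:
apply_moves:
  moves:
    - [[0,0,0,0,0,0.05,0.5],[0,0,0,0,0,0.09,0.5],[0,0,0,0,0,0.09,0.5],[0,0,0,0,0,0.09,0.5]]

```text
time_s: 5.65
eef_pos: [0.5977, -0.0864, 0.2261]
eef_rot: [0.0, 0.348, 0.938, 0.0]
wrist_force: [-1.1, 1.6, 5.1]
opening: 0.64
```

```bash
python3 s.py
```

```text
5.65 pos [ 0.5977 -0.0864  0.2261] yaw 139.29 F [-1.09  1.57  5.12] T [0.24  0.217 0.006] q6 -1.2 op 0.64 tau6 0.017
```

Call:
apply_moves:
  moves:
    - [[0,0,0,0,0,0.044,0.5],[0,0,0,0,0,0.044,0.5],[0,0,0,0,0,0.044,0.5]]

```text
time_s: 5.95
eef_pos: [0.5977, -0.0864, 0.2262]
eef_rot: [0.001, 0.368, 0.93, 0.0]
wrist_force: [-0.9, 1.2, 5.0]
opening: 0.64
```

```bash
python3 s.py
```

```text
5.95 pos [ 0.5977 -0.0864  0.2262] yaw 136.77 F [-0.85  1.15  5.  ] T [0.185 0.264 0.012] q6 -1.156 op 0.64 tau6 0.012
```

Call:
apply_moves:
  moves:
    - [[0,0,0,0,0,0.044,0.5],[0,0,0,0,0,0.044,0.5],[0,0,0,0,0,0.044,0.5]]

```text
time_s: 6.25
eef_pos: [0.5978, -0.0863, 0.2262]
eef_rot: [0.001, 0.389, 0.921, 0.0]
wrist_force: [-0.0, 2.9, 5.3]
opening: 0.639
```

```bash
python3 s.py
```

```text
6.25 pos [ 0.5978 -0.0863  0.2262] yaw 134.24 F [-0.02  2.91  5.33] T [ 0.262  0.127 -0.046] q6 -1.112 op 0.639 tau6 -0.012
```

Call:
apply_moves:
  moves:
    - [[0,0,0,0,0,0.044,0.5],[0,0,0,0,0,0.044,0.5],[0,0,0,0,0,0.044,0.5]]

```text
time_s: 6.55
eef_pos: [0.5978, -0.0863, 0.2262]
eef_rot: [0.001, 0.409, 0.913, 0.0]
wrist_force: [0.5, 1.9, 5.6]
opening: 0.636
```

```bash
python3 s.py
```

```text
6.55 pos [ 0.5978 -0.0863  0.2262] yaw 131.72 F [0.49 1.92 5.56] T [ 0.266  0.145 -0.05 ] q6 -1.068 op 0.636 tau6 -0.032
```

Call:
apply_moves:
  moves:
    - [[0,0,0,0,0,0.044,0.5],[0,0,0,0,0,0.044,0.5],[0,0,0,0,0,0.044,0.5]]

```text
time_s: 6.85
eef_pos: [0.5978, -0.0862, 0.2262]
eef_rot: [0.001, 0.429, 0.903, 0.001]
wrist_force: [0.2, 3.2, 5.4]
opening: 0.639
```

```bash
python3 s.py
```

```text
6.85 pos [ 0.5978 -0.0862  0.2262] yaw 129.22 F [0.25 3.2  5.36] T [ 0.308  0.178 -0.083] q6 -1.025 op 0.639 tau6 -0.042
```

Call:
apply_moves:
  moves:
    - [[0,0,0,0,0,0.044,0.5],[0,0,0,0,0,0.044,0.5],[0,0,0,0,0,0.044,0.5]]

```text
time_s: 7.15
eef_pos: [0.5978, -0.0862, 0.2261]
eef_rot: [0.001, 0.449, 0.894, 0.001]
wrist_force: [-0.1, 3.1, 4.9]
opening: 0.637
```

```bash
python3 s.py
```

```text
7.15 pos [ 0.5978 -0.0862  0.2261] yaw 126.7 F [-0.13  3.12  4.94] T [ 0.372  0.129 -0.119] q6 -0.981 op 0.637 tau6 -0.073
```

Call:
apply_moves:
  moves:
    - [[0,0,0,0,0,0.044,0.5],[0,0,0,0,0,0.044,0.5],[0,0,0,0,0,0.044,0.5]]

```text
time_s: 7.45
eef_pos: [0.5979, -0.0861, 0.2262]
eef_rot: [0.001, 0.468, 0.884, 0.001]
wrist_force: [-0.3, 2.2, 5.6]
opening: 0.643
```

```bash
python3 s.py
```

```text
7.45 pos [ 0.5979 -0.0861  0.2262] yaw 124.18 F [-0.31  2.16  5.57] T [ 0.37   0.042 -0.14 ] q6 -0.937 op 0.643 tau6 -0.108
```

```bash
python3 - <<'E'
from h import *
c=get_calibration("wrist");im=cv2.cvtColor(camera("wrist"),cv2.COLOR_RGB2BGR)
np.save("w3.npy",c,allow_pickle=True);cv2.imwrite("pics/w3.png",im)
p=proj("wrist",[.5965,-.0855,.237],c);print(p)
u,v=p.astype(int);x=cv2.resize(im[v-75:v+75,u-100:u+100],None,fx=4,fy=4,interpolation=cv2.INTER_CUBIC)
for a in range(-40,100,20):
    t=np.radians(a-4.3);q=proj("wrist",[.5965+.025*np.cos(t),-.0855+.025*np.sin(t),.239],c)
    q=((q-[u-100,v-75])*4).astype(int);cv2.circle(x,tuple(map(int,q)),3,(0,0,255),-1);cv2.putText(x,str(a),tuple(map(int,q+6)),0,.5,(0,0,255))
cv2.imwrite("pics/c3.png",x)
E
```

```text
[254.7721856  277.74608264]
```

View pics/c3.png

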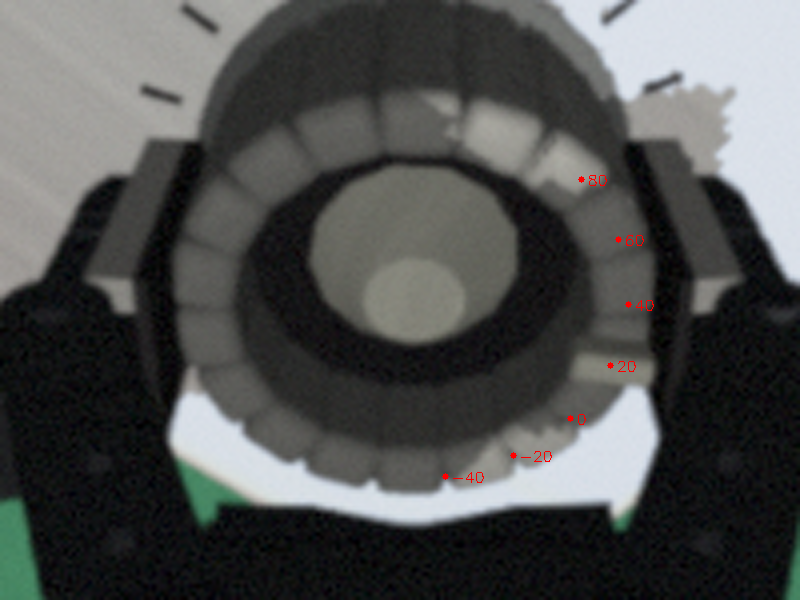

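The fin is at about (613,368) in the crop, on the 20° mark, so the ring follows the gripper without slip. It has turned two clicks so far.

Call:
apply_moves:
  moves:
    - [[0,0,0,0,0,0.035,0.5],[0,0,0,0,0,0.035,0.5],[0,0,0,0,0,0.035,0.5]]

```text
time_s: 7.8
eef_pos: [0.5979, -0.0862, 0.2262]
eef_rot: [0.001, 0.483, 0.875, 0.001]
wrist_force: [-0.3, 2.4, 4.9]
opening: 0.638
```

```bash
python3 s.py
```

```text
7.8 pos [ 0.5979 -0.0862  0.2262] yaw 122.19 F [-0.28  2.4   4.88] T [ 0.418  0.043 -0.033] q6 -0.902 op 0.638 tau6 0.023
```

Call:
apply_moves:
  moves:
    - [[0,0,0,0,0,0.026,0.5],[0,0,0,0,0,0.026,0.5],[0,0,0,0,0,0.026,0.5]]

```text
time_s: 8.1
eef_pos: [0.5979, -0.0861, 0.2262]
eef_rot: [0.001, 0.495, 0.869, 0.001]
wrist_force: [0.6, 2.6, 5.5]
opening: 0.637
```

```bash
python3 s.py
```

```text
8.1 pos [ 0.5979 -0.0861  0.2262] yaw 120.7 F [0.62 2.58 5.49] T [ 0.408  0.115 -0.036] q6 -0.876 op 0.637 tau6 0.013
```

Call:
apply_moves:
  moves:
    - [[0,0,0,0,0,0.026,0.5],[0,0,0,0,0,0.026,0.5],[0,0,0,0,0,0.026,0.5]]

```text
time_s: 8.4
eef_pos: [0.598, -0.0861, 0.2261]
eef_rot: [0.001, 0.506, 0.863, 0.001]
wrist_force: [0.1, 1.9, 5.2]
opening: 0.638
```

```bash
python3 s.py
```

```text
8.4 pos [ 0.598  -0.0861  0.2261] yaw 119.21 F [0.12 1.95 5.23] T [ 0.376  0.031 -0.03 ] q6 -0.85 op 0.638 tau6 0.003
```

Call:
apply_moves:
  moves:
    - [[0,0,0,0,0,0.017,0.5],[0,0,0,0,0,0.017,0.5],[0,0,0,0,0,0.017,0.5]]

```text
time_s: 8.7
eef_pos: [0.598, -0.0861, 0.2262]
eef_rot: [0.001, 0.513, 0.858, 0.001]
wrist_force: [0.9, 2.9, 4.8]
opening: 0.641
```

```bash
python3 s.py
```

```text
8.7 pos [ 0.598  -0.0861  0.2262] yaw 118.23 F [0.88 2.91 4.8 ] T [0.428 0.004 0.003] q6 -0.833 op 0.641 tau6 0.008
```

Call:
apply_moves:
  moves:
    - [[0,0,0,0,0,0.05,0.5],[0,0,0,0,0,0.1,0.5],[0,0,0,0,0,0.1,0.5],[0,0,0,0,0,0.1,0.5]]

```text
time_s: 9.1
eef_pos: [0.5981, -0.0861, 0.2262]
eef_rot: [0.001, 0.555, 0.832, 0.001]
wrist_force: [1.0, 4.2, 5.8]
opening: 0.638
```

```bash
python3 s.py
```

```text
9.1 pos [ 0.5981 -0.0861  0.2262] yaw 112.53 F [0.96 4.24 5.75] T [ 0.521 -0.088  0.01 ] q6 -0.733 op 0.638 tau6 -0.005
```

Call:
apply_moves:
  moves:
    - [[0,0,0,0,0,0.05,0.5],[0,0,0,0,0,0.1,0.5],[0,0,0,0,0,0.14,0.5],[0,0,0,0,0,0.14,0.5],[0,0,0,0,0,0.14,0.5]]

```text
time_s: 9.6
eef_pos: [0.5982, -0.086, 0.2262]
eef_rot: [0.001, 0.612, 0.791, 0.001]
wrist_force: [3.1, 3.4, 5.3]
opening: 0.642
```

```bash
python3 s.py
```

```text
9.6 pos [ 0.5982 -0.086   0.2262] yaw 104.52 F [3.06 3.36 5.35] T [ 0.592 -0.229 -0.071] q6 -0.594 op 0.642 tau6 -0.089
```

Call:
apply_moves:
  moves:
    - [[0,0,0,0,0,0.035,0.5],[0,0,0,0,0,0.035,0.5],[0,0,0,0,0,0.035,0.5]]

```text
time_s: 9.9
eef_pos: [0.5983, -0.086, 0.2262]
eef_rot: [0.001, 0.626, 0.78, 0.001]
wrist_force: [3.0, 4.1, 5.1]
opening: 0.639
```

```bash
python3 s.py
```

```text
9.9 pos [ 0.5983 -0.086   0.2262] yaw 102.53 F [2.96 4.1  5.12] T [ 0.585 -0.281 -0.055] q6 -0.559 op 0.639 tau6 0.011
```

Call:
apply_moves:
  moves:
    - [[0,0,0,0,0,0.026,0.5],[0,0,0,0,0,0.026,0.5],[0,0,0,0,0,0.026,0.5]]

```text
time_s: 10.2
eef_pos: [0.5983, -0.086, 0.2262]
eef_rot: [0.001, 0.636, 0.772, 0.001]
wrist_force: [2.3, 4.2, 5.9]
opening: 0.637
```

```bash
python3 s.py
```

```text
10.2 pos [ 0.5983 -0.086   0.2262] yaw 101.04 F [2.34 4.16 5.87] T [ 0.595 -0.281 -0.007] q6 -0.533 op 0.637 tau6 0.017
```

Call:
apply_moves:
  moves:
    - [[0,0,0,0,0,0.017,0.5],[0,0,0,0,0,0.017,0.5],[0,0,0,0,0,0.017,0.5]]

```text
time_s: 10.5
eef_pos: [0.5983, -0.086, 0.2262]
eef_rot: [0.001, 0.642, 0.766, 0.001]
wrist_force: [2.5, 3.5, 4.8]
opening: 0.635
```

```bash
python3 s.py
```

```text
10.5 pos [ 0.5983 -0.086   0.2262] yaw 100.07 F [2.53 3.53 4.76] T [ 0.634 -0.215  0.003] q6 -0.516 op 0.635 tau6 0.02
```

Call:
apply_moves:
  moves:
    - [[0,0,0,0,0,0.026,0.5],[0,0,0,0,0,0.026,0.5],[0,0,0,0,0,0.026,0.5]]

```text
time_s: 10.8
eef_pos: [0.5983, -0.086, 0.2262]
eef_rot: [0.001, 0.652, 0.758, 0.001]
wrist_force: [3.4, 4.5, 4.9]
opening: 0.635
```

```bash
python3 s.py
```

```text
10.8 pos [ 0.5983 -0.086   0.2262] yaw 98.58 F [3.39 4.45 4.9 ] T [ 0.582 -0.274 -0.02 ] q6 -0.49 op 0.635 tau6 0.006
```

Call:
apply_moves:
  moves:
    - [[0,0,0,0,0,0.026,0.5],[0,0,0,0,0,0.026,0.5],[0,0,0,0,0,0.026,0.5]]

```text
time_s: 11.1
eef_pos: [0.5984, -0.086, 0.2262]
eef_rot: [0.001, 0.662, 0.749, 0.001]
wrist_force: [3.4, 4.3, 4.1]
opening: 0.639
```

```bash
python3 s.py
```

```text
11.1 pos [ 0.5984 -0.086   0.2262] yaw 97.09 F [3.4  4.26 4.15] T [ 0.573 -0.318 -0.038] q6 -0.464 op 0.639 tau6 -0.003
```

Call:
apply_moves:
  moves:
    - [[0,0,0,0,0,0.05,0.5],[0,0,0,0,0,0.1,0.5],[0,0,0,0,0,0.15,0.5],[0,0,0,0,0,0.2,0.5],[0,0,0,0,0,0.2,0.5],[0,0,0,0,0,0.2,0.5]]

```text
time_s: 11.7
eef_pos: [0.5986, -0.086, 0.2262]
eef_rot: [0.001, 0.734, 0.68, 0.001]
wrist_force: [3.5, 3.5, 4.5]
opening: 0.642
```

```bash
python3 s.py
```

```text
11.7 pos [ 0.5986 -0.086   0.2262] yaw 85.62 F [3.5  3.51 4.54] T [ 0.732 -0.456 -0.06 ] q6 -0.264 op 0.642 tau6 -0.048
```

Call:
apply_moves:
  moves:
    - [[0,0,0,0,0,0.035,0.5],[0,0,0,0,0,0.035,0.5],[0,0,0,0,0,0.035,0.5]]

```text
time_s: 12.0
eef_pos: [0.5986, -0.086, 0.2262]
eef_rot: [0.001, 0.745, 0.667, 0.002]
wrist_force: [4.6, 4.8, 3.8]
opening: 0.632
```

```bash
python3 s.py
```

```text
12.0 pos [ 0.5986 -0.086   0.2262] yaw 83.61 F [4.65 4.84 3.79] T [ 0.65  -0.469 -0.088] q6 -0.229 op 0.632 tau6 -0.075
```

Call:
apply_moves:
  moves:
    - [[0,0,0,0,0,0.017,0.5],[0,0,0,0,0,0.017,0.5],[0,0,0,0,0,0.017,0.5]]

```text
time_s: 12.3
eef_pos: [0.5986, -0.086, 0.2262]
eef_rot: [0.001, 0.751, 0.66, 0.002]
wrist_force: [3.9, 3.4, 3.8]
opening: 0.638
```

```bash
python3 s.py
```

```text
12.3 pos [ 0.5986 -0.086   0.2262] yaw 82.65 F [3.9  3.44 3.83] T [ 0.685 -0.435  0.007] q6 -0.212 op 0.638 tau6 -0.001
```

Call:
apply_moves:
  moves:
    - [[0,0,0,0,0,0.017,0.5],[0,0,0,0,0,0.017,0.5],[0,0,0,0,0,0.017,0.5]]

```text
time_s: 12.6
eef_pos: [0.5986, -0.086, 0.2262]
eef_rot: [0.001, 0.756, 0.654, 0.002]
wrist_force: [5.1, 4.6, 4.4]
opening: 0.64
```

```bash
python3 s.py
```

```text
12.6 pos [ 0.5986 -0.086   0.2262] yaw 81.69 F [5.08 4.58 4.45] T [ 0.629 -0.479  0.108] q6 -0.195 op 0.64 tau6 0.105
```

Call:
apply_moves:
  moves:
    - [[0,0,0,0,0,0.017,0.5],[0,0,0,0,0,0.017,0.5],[0,0,0,0,0,0.017,0.5]]

```text
time_s: 12.9
eef_pos: [0.5987, -0.086, 0.2262]
eef_rot: [0.001, 0.762, 0.648, 0.002]
wrist_force: [4.4, 3.3, 4.1]
opening: 0.643
```

```bash
python3 s.py
```

```text
12.9 pos [ 0.5987 -0.086   0.2262] yaw 80.72 F [4.39 3.26 4.1 ] T [ 0.66  -0.459  0.121] q6 -0.178 op 0.643 tau6 0.125
```

Call:
apply_moves:
  moves:
    - [[0,0,0,0,0,0.014,0.5],[0,0,0,0,0,0.014,0.5],[0,0,0,0,0,0.014,0.5]]

```text
time_s: 13.2
eef_pos: [0.5987, -0.086, 0.2262]
eef_rot: [0.001, 0.766, 0.642, 0.002]
wrist_force: [4.4, 3.9, 4.9]
opening: 0.639
```

```bash
python3 s.py
```

```text
13.2 pos [ 0.5987 -0.086   0.2262] yaw 79.92 F [4.39 3.87 4.86] T [ 0.7   -0.517  0.176] q6 -0.164 op 0.639 tau6 0.219
```

Call:
apply_moves:
  moves:
    - [[0,0,0,0,0,0.014,0.5],[0,0,0,0,0,0.014,0.5],[0,0,0,0,0,0.014,0.5]]

```text
time_s: 13.5
eef_pos: [0.5987, -0.086, 0.2262]
eef_rot: [0.001, 0.771, 0.637, 0.002]
wrist_force: [4.4, 3.7, 3.8]
opening: 0.642
```

```bash
python3 s.py
```

```text
13.5 pos [ 0.5987 -0.086   0.2262] yaw 79.13 F [4.37 3.72 3.76] T [ 0.698 -0.496  0.235] q6 -0.15 op 0.642 tau6 0.265
```

The torque rises steadily to about 0.25 N m past the 80° detent, so the burrs touch at the fourth click. Backing off needs 65.3° counterclockwise, which puts the ring at start −20°.

Call:
apply_moves:
  moves:
    - [[0,0,0,0,0,-0.08,0.5],[0,0,0,0,0,-0.16,0.5],[0,0,0,0,0,-0.24,0.5],[0,0,0,0,0,-0.32,0.5],[0,0,0,0,0,-0.4,0.5],[0,0,0,0,0,-0.48,0.5],[0,0,0,0,0,-0.56,0.5],[0,0,0,0,0,-0.56,0.5]]

```text
time_s: 14.3
eef_pos: [0.5981, -0.0861, 0.2262]
eef_rot: [0.001, 0.564, 0.826, 0.001]
wrist_force: [1.3, 3.3, 5.0]
opening: 0.637
```

Call:
apply_moves:
  moves:
    - [[0,0,0,0,0,-0.08,0.5],[0,0,0,0,0,-0.16,0.5],[0,0,0,0,0,-0.24,0.5],[0,0,0,0,0,-0.32,0.5],[0,0,0,0,0,-0.4,0.5],[0,0,0,0,0,-0.48,0.5],[0,0,0,0,0,-0.58,0.5],[0,0,0,0,0,-0.58,0.5]]

```text
time_s: 15.1
eef_pos: [0.5976, -0.0865, 0.2262]
eef_rot: [0.0, 0.304, 0.953, 0.0]
wrist_force: [-0.9, 1.9, 6.2]
opening: 0.638
```

Call:
apply_moves:
  moves:
    - [[0,0,0,0,0,0,0.5],[0,0,0,0,0,0,0.5]]

```text
time_s: 15.3
eef_pos: [0.5976, -0.0865, 0.2261]
eef_rot: [0.0, 0.306, 0.952, 0.0]
wrist_force: [-0.2, 2.5, 5.6]
opening: 0.64
```

```bash
python3 s.py
```

```text
15.3 pos [ 0.5976 -0.0865  0.2261] yaw 144.41 F [-0.19  2.47  5.63] T [ 0.388  0.171 -0.004] q6 -1.29 op 0.64 tau6 0.006
```

Call:
apply_moves:
  moves:
    - [[0,0,0,0,0,0,0.7],[0,0,0,0,0,0,0.8],[0,0,0,0,0,0,1],[0,0,0,0,0,0,1],[0,0,0,0,0,0,1],[0,0,0,0,0,0,1]]

```text
time_s: 15.9
eef_pos: [0.5973, -0.0867, 0.2253]
eef_rot: [-0.0, 0.306, 0.952, -0.0]
wrist_force: [1.1, 0.6, 1.1]
opening: 0.997
```

Call:
apply_moves:
  moves:
    - [[0,0,-2,0,0,0,1],[0,0,-5,0,0,0,1],[0,0,-9,0,0,0,1],[0,0,-12,0,0,0,1],[0,0,-12,0,0,0,1],[0,0,-12,0,0,0,1]]

```text
time_s: 16.5
eef_pos: [0.5976, -0.0868, 0.3461]
eef_rot: [0.001, 0.306, 0.952, -0.0]
wrist_force: [-0.1, 0.6, -0.4]
opening: 0.998
```

```bash
python3 s.py; python3 - <<'E'
from h import *
c=get_calibration("wrist");im=cv2.cvtColor(camera("wrist"),cv2.COLOR_RGB2BGR)
np.save("w4.npy",c,allow_pickle=True);cv2.imwrite("pics/w4.png",im)
p=proj("wrist",[.5965,-.0855,.237],c);print(p)
x=cv2.resize(im,None,fx=1.5,fy=1.5,interpolation=cv2.INTER_CUBIC)
def dot(X,s=""):
    q=tuple(int(w*1.5) for w in proj("wrist",X,c));cv2.circle(x,q,2,(0,0,255),-1);cv2.putText(x,s,q,0,.4,(0,0,255))
for a in range(0,100,20):
    t=np.radians(a-4.3);dot([.5965+.034*np.cos(t),-.0855+.034*np.sin(t),.239],str(a))
y=np.radians(-4.3);G=lambda X,Y:(.5965+np.cos(y)*X-np.sin(y)*Y,-.0855+np.sin(y)*X+np.cos(y)*Y)
for X,Y,z in((-148,34,.232),(-88,34,.213),(-92,-26,.232)):
    g=G(X/1e3,Y/1e3);print(np.round(g,4));dot([*g,z])
cv2.imwrite("pics/c4.png",x)
E
```

```text
16.5 pos [ 0.5976 -0.0868  0.3461] yaw 144.32 F [-0.08  0.61 -0.44] T [ 0.031  0.045 -0.026] q6 -1.289 op 0.998 tau6 -0.0
[257.23853394 195.06506913]
[ 0.4515 -0.0405]
[ 0.5113 -0.045 ]
[ 0.5028 -0.1045]
```

View pics/c4.png

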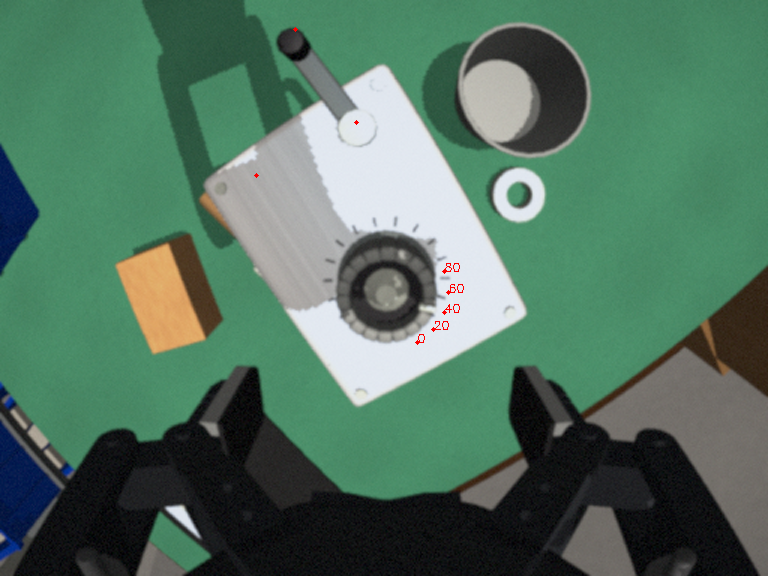

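The fin is at about (432,311), on the 40° mark, so the ring has been let go three clicks back from the touch. The knob is at about (293,42) and the pivot at (357,127). Next I plan the lever push with the fingers shut.

```bash
cat > plan.py <<'E'
from h import *
from scipy.spatial.transform import Rotation as Ro
P=np.array([.511,-.045])
def tgt(th,d,z):
    f=np.radians(175.7)+th;u=np.array([np.cos(f),np.sin(f)]);t=np.array([-u[1],u[0]])
    return np.array([*(P+.060*u-d*t),z]),f-np.pi/2
def row(p,yaw,p0,yaw0):
    M=lambda y:np.array([[np.cos(y),np.sin(y),0],[np.sin(y),-np.cos(y),0],[0,0,-1]])
    d=M(yaw0).T@(p-p0)*100;print("row",d.round(2),"rz",round(yaw0-yaw,3))
E
python3 - <<'E'
from plan import *
o=get_obs();p0=o["eef_pos"];y0=np.radians(144.4)
row(*tgt(0,.042,.346),p0,y0)
print("push rows from d=42,th=0")
a=tgt(0,.042,.23)
row(*tgt(0,.024,.23),*a)
b=tgt(0,.024,.23)
for th in np.arange(.1,.81,.1):row(*tgt(th,.019,.23),*b)
b=tgt(.8,.019,.23)
for th in (.9,1.,1.1,1.2,1.3,1.4):row(*tgt(th,.019,.23),*b)
E
```

```text
row [16.72 -1.15 -0.13] rz 1.025
push rows from d=42,th=0
row [-1.8 -0.   0. ] rz 0.0
row [-1.11 -0.16  0.  ] rz -0.1
row [-1.73 -0.26  0.  ] rz -0.2
row [-2.36 -0.29  0.  ] rz -0.3
row [-2.99 -0.27  0.  ] rz -0.4
row [-3.61 -0.18  0.  ] rz -0.5
row [-4.22 -0.02  0.  ] rz -0.6
row [-4.81  0.19  0.  ] rz -0.7
row [-5.38  0.46  0.  ] rz -0.8
row [-0.61 -0.16  0.  ] rz -0.1
row [-1.23 -0.26  0.  ] rz -0.2
row [-1.86 -0.29  0.  ] rz -0.3
row [-2.49 -0.27  0.  ] rz -0.4
row [-3.11 -0.18  0.  ] rz -0.5
row [-3.72 -0.02  0.  ] rz -0.6
```

Call:
apply_moves:
  moves:
    - [[4,-0.3,0,0,0,0.14,0.5],[8,-0.6,0,0,0,0.28,0.2],[12,-0.9,0,0,0,0.42,0],[16.72,-1.15,-0.1,0,0,0.56,0],[16.72,-1.15,-0.1,0,0,0.7,0],[16.72,-1.15,-0.1,0,0,0.84,0],[16.72,-1.15,-0.1,0,0,0.98,0],[16.72,-1.15,-0.1,0,0,1.025,0]]

```text
time_s: 17.35
eef_pos: [0.4539, 0.0018, 0.3446]
eef_rot: [-0.001, 0.735, 0.678, -0.001]
wrist_force: [0.3, -0.2, -0.1]
opening: -0.003
```

Call:
apply_moves:
  moves:
    - [[0,0,0,0,0,0,0],[0,0,0,0,0,0,0],[0,0,0,0,0,0,0]]

```text
time_s: 17.65
eef_pos: [0.4546, 0.0016, 0.3457]
eef_rot: [-0.001, 0.733, 0.68, -0.0]
wrist_force: [-0.9, 0.3, 0.3]
opening: 0.003
```

```bash
python3 s.py; python3 - <<'E'
from plan import *
o=get_obs();M=Ro.from_quat(o["eef_rot"][[1,2,3,0]]).as_matrix();y=np.arctan2(M[1,0],M[0,0])
row(*tgt(0,.042,.23),o["eef_pos"],y)
c=get_calibration("wrist");im=cv2.cvtColor(camera("wrist"),cv2.COLOR_RGB2BGR)
for X in([*tgt(0,0,.232)[0]],[*P,.213],o["eef_pos"]+[0,0,-.019]):
    q=tuple(map(int,proj("wrist",X,c)));print(q);cv2.circle(im,q,2,(0,0,255),-1)
cv2.imwrite("pics/w5.png",im)
E
```

```text
17.65 pos [0.4546 0.0016 0.3457] yaw 85.65 F [-0.93  0.28  0.28] T [ 0.002  0.009 -0.032] q6 -0.183 op 0.003 tau6 -0.01
row [-0.02 -0.02 11.57] rz -0.001
(256, 240)
(319, 231)
(256, 249)
```

View pics/w5.png

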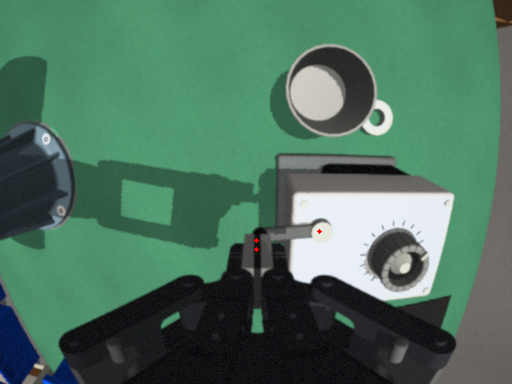

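The shut fingertips, pivot and knob at about (258,237) match the plan, and the way down is clear.

Call:
apply_moves:
  moves:
    - [[0,0,4,0,0,0,0],[0,0,8,0,0,0,0],[0,0,11.5,0,0,0,0],[0,0,11.5,0,0,0,0],[0,0,11.5,0,0,0,0]]

```text
time_s: 18.2
eef_pos: [0.4548, 0.0015, 0.2319]
eef_rot: [-0.0, 0.734, 0.679, -0.0]
wrist_force: [0.3, -0.1, 1.2]
opening: 0.001
```

Call:
apply_moves:
  moves:
    - [[-0.6,0,0,0,0,0,0],[-1.2,0,0,0,0,0,0],[-1.8,0,0,0,0,0,0],[-1.8,0,0,0,0,0,0]]

```text
time_s: 18.6
eef_pos: [0.4539, -0.0175, 0.2324]
eef_rot: [0.001, 0.734, 0.679, 0.0]
wrist_force: [0.4, 0.6, -0.1]
opening: -0.002
```

Call:
apply_moves:
  moves:
    - [[-1.11,-0.16,0,0,0,-0.1,0],[-1.73,-0.26,0,0,0,-0.2,0],[-2.36,-0.29,0,0,0,-0.3,0],[-2.99,-0.27,0,0,0,-0.4,0],[-3.61,-0.18,0,0,0,-0.5,0],[-4.22,-0.02,0,0,0,-0.6,0],[-4.81,0.19,0,0,0,-0.7,0],[-5.38,0.46,0,0,0,-0.8,0]]

```text
time_s: 19.4
eef_pos: [0.4532, -0.0704, 0.2315]
eef_rot: [-0.001, 0.41, 0.912, -0.0]
wrist_force: [-4.4, 0.3, 1.6]
opening: 0.002
```

```bash
python3 s.py
```

```text
19.4 pos [ 0.4532 -0.0704  0.2315] yaw 131.65 F [-4.44  0.32  1.55] T [ 0.172  0.493 -0.088] q6 -1.141 op 0.002 tau6 1.435
```

Call:
apply_moves:
  moves:
    - [[-0.61,-0.16,0,0,0,-0.1,0],[-1.23,-0.26,0,0,0,-0.2,0],[-1.86,-0.29,0,0,0,-0.3,0],[-2.49,-0.27,0,0,0,-0.4,0],[-3.11,-0.18,0,0,0,-0.5,0],[-3.72,-0.02,0,0,0,-0.6,0],[-3.72,-0.02,0,0,0,-0.6,0]]

```text
time_s: 20.1
eef_pos: [0.4785, -0.0989, 0.2314]
eef_rot: [-0.0, 0.124, 0.992, -0.0]
wrist_force: [0.1, -0.2, 0.6]
opening: 0.002
```

```bash
python3 s.py;python3 - <<'E'
from plan import *
print(tgt(1.4,.019,.23))
c=get_calibration("wrist");im=cv2.cvtColor(camera("wrist"),cv2.COLOR_RGB2BGR)
cv2.imwrite("pics/w6.png",im)
E
```

```text
20.1 pos [ 0.4785 -0.0989  0.2314] yaw 165.81 F [ 0.14 -0.21  0.58] T [-0.013 -0.005  0.001] q6 -1.77 op 0.002 tau6 -1.063
(array([ 0.47796871, -0.09857176,  0.23      ]), np.float64(2.89574716895914))
```

View pics/w6.png

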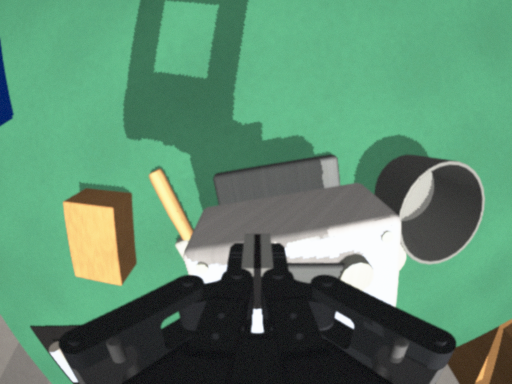

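Call:
apply_moves:
  moves:
    - [[-0.3,-0.08,0,0,0,-0.05,0],[-0.61,-0.16,0,0,0,-0.1,0],[-0.61,-0.16,0,0,0,-0.1,0]]

```text
time_s: 20.45
eef_pos: [0.4838, -0.1015, 0.2315]
eef_rot: [0.0, 0.075, 0.997, -0.0]
wrist_force: [-1.2, -0.6, -0.2]
opening: -0.003
```

```bash
python3 s.py
```

```text
20.45 pos [ 0.4838 -0.1015  0.2315] yaw 171.42 F [-1.24 -0.58 -0.25] T [-0.047  0.08  -0.083] q6 -1.868 op -0.003 tau6 -0.521
```

Call:
apply_moves:
  moves:
    - [[-0.1,0,0,0,0,0,0],[-0.2,0,0,0,0,0,0],[-0.2,0,0,0,0,0,0]]

```text
time_s: 20.75
eef_pos: [0.4858, -0.1018, 0.2315]
eef_rot: [-0.0, 0.074, 0.997, -0.0]
wrist_force: [-2.8, -0.6, 0.8]
opening: 0.002
```

```bash
python3 s.py
```

```text
20.75 pos [ 0.4858 -0.1018  0.2315] yaw 171.47 F [-2.78 -0.64  0.82] T [-0.184  0.28  -0.024] q6 -1.868 op 0.002 tau6 0.009
```

Call:
apply_moves:
  moves:
    - [[-0.1,0,0,0,0,0,0],[-0.2,0,0,0,0,0,0],[-0.2,0,0,0,0,0,0]]

```text
time_s: 21.05
eef_pos: [0.4864, -0.1018, 0.2313]
eef_rot: [-0.002, 0.074, 0.997, 0.0]
wrist_force: [-10.8, -0.1, 6.0]
opening: -0.002
```

```bash
python3 s.py
```

```text
21.05 pos [ 0.4864 -0.1018  0.2313] yaw 171.52 F [-10.76  -0.15   5.99] T [-0.041  1.555 -0.081] q6 -1.867 op -0.002 tau6 -0.024
```

Call:
apply_moves:
  moves:
    - [[-0.1,0,0,0,0,0,0],[-0.1,0,0,0,0,0,0],[-0.1,0,0,0,0,0,0]]

```text
time_s: 21.35
eef_pos: [0.4865, -0.1019, 0.2312]
eef_rot: [-0.003, 0.074, 0.997, 0.0]
wrist_force: [-14.0, -0.7, 7.6]
opening: -0.0
```

```bash
python3 s.py
```

```text
21.35 pos [ 0.4865 -0.1019  0.2312] yaw 171.52 F [-14.01  -0.66   7.58] T [-0.027  2.193 -0.051] q6 -1.867 op -0.0 tau6 -0.036
```

The position has stalled and the force jumped to 14 N, so the lever is on its end stop. I retreat, lift and check.

Call:
apply_moves:
  moves:
    - [[1,0,0,0,0,0,0],[2.5,0,0,0,0,0,0],[3,0,-3,0,0,0,0],[3,0,-7,0,0,0,0],[6,0,-12,0,0,0,0],[10,0,-15,0,0,0,0],[12,0,-15,0,0,0,0],[12,0,-15,0,0,0,0]]

```text
time_s: 22.15
eef_pos: [0.3692, -0.0842, 0.3837]
eef_rot: [0.003, 0.074, 0.997, -0.001]
wrist_force: [0.9, 0.2, -0.6]
opening: -0.005
```

```bash
python3 s.py; python3 - <<'E'
from h import *
c=get_calibration("wrist");w=cv2.cvtColor(camera("wrist"),cv2.COLOR_RGB2BGR);t=cv2.cvtColor(camera("top"),cv2.COLOR_RGB2BGR)
cv2.imwrite("pics/w7.png",w);cv2.imwrite("pics/t7.png",t)
x=cv2.resize(t[140:260,195:405],None,fx=3.6,fy=3.6,interpolation=cv2.INTER_CUBIC)
def dot(X):
    q=proj("top",X);q=tuple(int(k*3.6) for k in q-[195,140]);cv2.circle(x,q,2,(0,0,255),-1)
for a in range(0,100,20):
    s=np.radians(a-4.3);dot([.5965+.034*np.cos(s),-.0855+.034*np.sin(s),.239])
f=np.radians(175.7)+1.5;dot([.511+.06*np.cos(f),-.045+.06*np.sin(f),.232])
cv2.imwrite("pics/c7.png",x)
E
```

```text
22.15 pos [ 0.3692 -0.0842  0.3837] yaw 171.51 F [ 0.9   0.16 -0.59] T [ 0.021  0.035 -0.032] q6 -1.963 op -0.005 tau6 -0.234
```

View pics/c7.png

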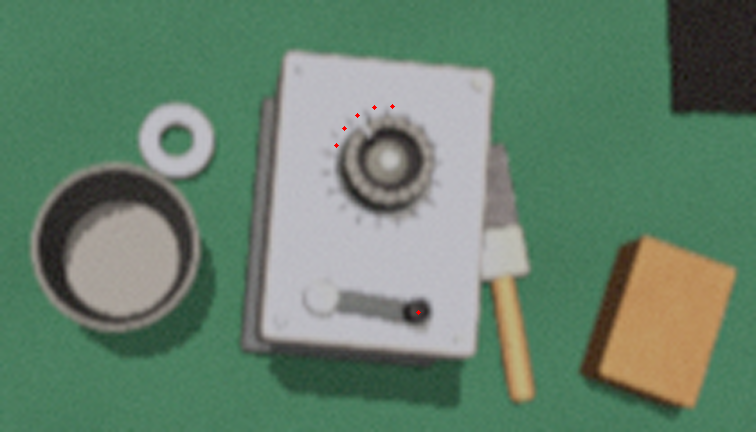

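The fin at about (367,127) lies in the 40° direction. The knob at (418,312) is on the predicted locked end, and the bystanders have not moved.

```bash
python3 -c "
from bench import *
print(hand_in())"
```

```text
the job is handed in; nothing more can be done
None
```

The grinder is set, the lock lever is at its locked end, and I handed the job in at about 22 s of the 64 s allowed; no verdict was reported.

- **Burr touch:** I turned the ring clockwise in small steps. The torque rose steadily past the fourth click (80°), and I stopped at a reading of about 0.24–0.27 N m, inside the safe range and well below the 0.7 N m limit.
- **Back-off:** I turned the ring back 60° (three clicks) from the touch, so it ended one click clockwise of where it started, and let go. The wrist and top pictures both show the pointer fin at the 40° tick in the grinder frame; it started at 60°.
- **Lock lever:** I pushed it over with shut fingers until it stalled at about 14 N. The top picture shows the knob within about 2 mm of the predicted locked position.
- **Bench:** The hopper, brush, carton and spare burr look undisturbed in the last picture, and the arm was clear of everything.

One thing disagreed: the wrist torque reading carried an offset of up to roughly −0.1 N m while the ring was gripped. The true touch torque may therefore have been about 0.3–0.35 N m, which is still in the safe range. I called the touch on the steady rise rather than on the absolute value.

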